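# Screw the filler cap onto the coolant tank

### The arm

A 7-joint arm with a two-finger parallel gripper is mounted at the origin on the work surface; the furniture and walls round the work are solid. World frame = base frame: x ahead of the robot, y to its left, z up, the work surface at z = 0. Lengths are in m, angles in rad, forces in N, time in s.
With the tool pointing down it reaches from about 0.4 to 0.85 m from the base axis. Payload 10.4 kg.
Tool frame: the origin (TCP) lies on the centre line of the jaws, within the pads' length; the fingertips stand 11 mm ahead of it and the grasp point (between the pads) lies 8 mm behind it (manip.finger_overhang is the distance from the TCP to the fingertips, in m); z points along the fingers, y is the line along which they close (so a half turn about z gives the same grasp; the last joint's range is limited). The gripper opens to 85 mm and grips with 20 to 120 N. Pads are 22 mm wide; open, the fingers measure 114 mm over their backs; the gripper's body (76 mm by 85 mm) begins 54 mm behind the grasp point. The pads swing forward as they close: fully open they stand 13 mm farther back than shut.
Start: joints at [1.128, 0.332, -0.065, 1.46, 0.022, 1.35, -0.088], TCP at [0.255, -0.571, 0.242] pointing down, gripper open.
Joint ranges: [-2.6, 2.6], [-0.5, 2.12], [-1.47, 1.34], [0.16, 2.42], [-1.27, 4.41], [0.06, 2.06], [-2.6, 2.6]. Speed limits (rad/s): [2.22, 2.22, 2.79, 2.79, 3.14, 3.14, 3.14].

### API

Orientations are given as a unit quaternion [x, y, z, w].
In Python, from workcell import manip, imaging, workorder gives the robot as it stands.
- The arm moves only by the tool jog_arm, never from a script. Its argument "deltas" is a list of rows, each an object with "gripper": the opening, from 0 (shut) to 1 (fully open); "offset": the shift along the tool's x, y, z in m, a list of three; "rotation": the turn, a rotation vector about the tool's x, y, z in degrees, a list of three. In form: [{"gripper": gripper, "offset": [tx, ty, tz], "rotation": [ax, ay, az]}, ...]. A call has 1 to 20 rows; each row shifts and turns the commanded pose from where the row before left it, along the tool's axes as they then stand; what a row does not reach is not made up. A row lasts 1/10 s, in which the tool goes at most 50 mm and 8.59 degrees, less where a joint would pass 70% of its speed; a pose out of reach is approached as far as the arm can. A call with a gripper value outside its range is refused whole. The fingers move at their own pace and stop on an object; "newtons" is the grip in N (left out, the last holds). Time passes only in rows, so rows that do not move let the fingers close. It gives the time, the measured TCP pose, the force, the opening and the grip force at its end, in the units of the state.
- manip.get_obs(): the state, without advancing time (a new reading comes with each control period).
- imaging.camera(name): name is "scene" or "top" or "wrist"; returns the picture (384x512x3 uint8, blue, green, red); there is no depth.
- imaging.camera_model(name): a dict with "camera_matrix" (3x3 intrinsics, pixels), "world_to_cam" (4x4, takes a point from world to camera coordinates); the wrist camera has in their place "hand_eye" (4x4, takes a point from camera to tool coordinates, whose origin is the TCP and whose axes are the flange's). Camera axes: x right, y up, looking along -z (the intrinsics and any distortion apply to the point x, -y, -z); pixel columns grow to the right and rows downward; lengths in m; the calibration is good to about 2 mm. A picture is of the moment at which its call begins: read the wrist's pose just before it. camera_model takes no time and is no camera call.
- workorder.hand_in(): hands the job in; it is judged then, once.
The state is a dict: "clock": time; "joint_pos": joint angles; "joint_velocities": joint speeds; "tau": joint torques, N m; "position": TCP position; "ee_rot": TCP orientation; "ft_force": force on the tool from outside, world axes, zero at the start; "torque": the same for the moment, N m; "grip_width": opening from 0.0 (shut) to 1.0 (fully open); "grasp_force": force on a finger pad.
Only numpy, scipy, OpenCV 4.12 (cv2) and the standard library are available. Lean on these libraries where they do the work, as an engineer would, in place of code of your own. Each camera call takes 0.05 s, during which the arm holds its last target. There are 200 camera calls.

### The job

Take the black screw cap from the bench and set it square on the leaning filler neck of the grey coolant tank. If it rides on top of the thread, turn it back (anticlockwise, seen from above the cap) until it drops into the thread, then screw it forward (clockwise) until it is fully home, and let go of it, leaving the paste tin and the tape roll where they stand.

Things in the scene. Friction and masses are not known exactly. Their poses are not given: they have to be found in the camera images.
- cap: Loose black plastic screw cap, 200 g nominal, upright on the bench, open side down. Origin: centre of its skirt's lower edge, z up its axis. Skirt 70 mm outside, 61 mm inside diameter, 39 mm high with the top (inner face at z = 34). Inside, four 7 mm thick steel pins on its +x, +y, -x, -y (centres at z = 5.5) stand inward to a 49 mm circle; they are its thread.
- cap_grip (a point): Point on the cap's axis, 66 mm above its origin, in the bar grip on its top: a bar 64 mm long (cap's x), 16 mm thick (cap's y), from z = 39 to z = 67 mm. Pinch it across its thickness; fingertips must stay above z = 39.
- mouth (a point): Centre of the rim of the tank's filler neck. Its z axis points out along the neck, leaning 25 degrees from vertical to the tank's front. The aluminium neck, a tube of 46 mm outside diameter, tapers to 41 mm over the last 6 mm. It is locked and does not turn. Four equal coarse thread starts, 57 mm across, run round it 90 degrees apart, at an angle that is not told and differs each run.
- thread_top (a point): Point on the neck's axis 12.5 mm below the mouth, level with the flat tops of the threads. The cap's origin is 14.5 mm below the mouth while its pins ride there (10.5 on the tip of a stop). Clockwise turning is then blocked by stops 4 mm above the tops; up to 66 degrees anticlockwise brings the drop, into gaps 23 degrees wide of free turning: cap's origin 27.5 mm below the mouth.
- home (a point): Where the cap's origin is when fully home: on the neck's axis, 33 mm below the mouth. From the gaps, clockwise turning (negative about the neck's z) leads down a helix, 5.5 mm in 37 degrees, to a solid stop here; from dropping in to the stop is 46 to 69 degrees. Radial play on the neck 1.5 mm, axial play in the thread 2 mm; no springs, friction holds the cap where it is left.
- tank: Grey coolant tank, bolted down. Origin: centre of its footprint; front is -x, facing the robot's right, more or less. Box 140 (x) x 170 (y) x 114 mm high, carrying handle on top at x = +45 up to z = 152, two hose stubs on its +y side. The neck rises from a 92 mm round boss at the front of the top; the mouth's centre is at (-55, 0, 165) mm.
- tin: Paste tin with a lid, 69 mm diameter, 55 mm high, loose bystander; origin at the centre of its underside.
- tape_roll: Roll of masking tape lying flat, 104 mm diameter, 25 mm high, loose bystander; origin at the centre of its underside.

How it is judged:
At the end, for the whole second after the job is handed in: The cap is on the neck, screwed down to its stop: its skirt's lower edge at least 31.2 mm below the mouth (home is 33 mm), within 4 mm of the neck's axis each way and within 0.08 rad of square, at rest; the paste tin and the tape roll are within 30 mm of where they stood (z of cap in the frame of mouth between -0.036 and -0.0312 m and x of cap in the frame of mouth between -0.004 and 0.004 m and y of cap in the frame of mouth between -0.004 and 0.004 m and angle between the z axis of cap and the z axis of mouth, either way round below 0.08 rad and linear speed of cap below 0.02 m/s and distance of each of tin, tape_roll from where it was at the start of the episode below 0.03 m); the robot touches nothing.
It fails at once if the paste tin is pushed more than 30 mm or tipped over (distance of tin from where it was at the start of the episode above 0.03 m or angle between tin's own z axis and vertical above 0.5 rad).
It fails at once if the tape roll is pushed more than 30 mm (distance of tape_roll from where it was at the start of the episode above 0.03 m).
It also fails if it takes over 58 s, if anything falls off the work surface, if the arm or the gripper's body presses on something with over 40 N, if the wrist force passes 120 N, or if a joint passes its speed limit or range.

## Working session

There is one attempt and no reset: what is moved stays moved. The work goes in short steps, Python scripts to look and compute and a tool call to move; the robot and the scene stay as the last step left them, time stands still between calls to the robot, and variables do not carry over. Pictures are saved under pics/ and viewed, at most 10 in all, crops included, and the job is handed in when it is done.

Besides the shell and the picture viewer there is one more tool, called after "Request:" as name(argument=value, ...), one argument or row to a line, values as JSON. jog_arm: Moves the arm, as the interface text tells. Its arguments: {"type":"object","properties":{"deltas":{"type":"array","items":{"type":"object","properties":{"gripper":{"type":"number"},"offset":{"type":"array","items":{"type":"number"}},"rotation":{"type":"array","items":{"type":"number"}}}}},"newtons":{"type":"number"}},"required":["deltas"]}

```bash
ls; mkdir -p pics
python3 - <<'E'
from workcell import manip, imaging
import cv2, numpy as np
np.set_printoptions(precision=4,suppress=True)
o=manip.get_obs();print(o)
for n in("scene","top","wrist"):
    im=imaging.camera(n);cv2.imwrite(f"pics/{n}0.png",im);print(n,imaging.camera_model(n))
a=cv2.imread("pics/scene0.png");b=cv2.imread("pics/top0.png")
cv2.imwrite("pics/both0.png",cv2.resize(np.hstack([a,b]),(800,300),interpolation=cv2.INTER_AREA))
E
```

```text
pics
{'clock': 0.0, 'joint_pos': array([ 1.1284,  0.3329, -0.0647,  1.461 ,  0.0216,  1.3499, -0.0885]), 'joint_velocities': array([-0.0011,  0.0022, -0.0002, -0.0006, -0.0002,  0.001 , -0.0021]), 'tau': array([  0.0001, -62.5449,   0.049 , -39.1605,   0.0161,   0.0099,
        -0.0001]), 'position': array([ 0.2546, -0.5704,  0.2415]), 'ee_rot': array([ 0.978 ,  0.2084, -0.0002, -0.0007]), 'ft_force': array([-0.4139,  0.9244,  0.0608]), 'torque': array([-0.0109,  0.0022,  0.0242]), 'grasp_force': 0.0, 'grip_width': 1.0026430688279153}
scene {'camera_matrix': array([[359.2215,   0.    , 258.5973],
       [  0.    , 359.2215, 188.9527],
       [  0.    ,   0.    ,   1.    ]]), 'world_to_cam': array([[-0.6573, -0.7536, -0.0091,  0.3421],
       [ 0.5343, -0.4745,  0.6996, -0.3618],
       [-0.5315,  0.4549,  0.7145, -0.666 ],
       [ 0.    ,  0.    ,  0.    ,  1.    ]])}
top {'camera_matrix': array([[363.349 ,   0.    , 251.6164],
       [  0.    , 363.349 , 199.7117],
       [  0.    ,   0.    ,   1.    ]]), 'world_to_cam': array([[ 0.0063, -1.    ,  0.0042,  0.0017],
       [ 0.9793,  0.0071,  0.2022, -0.5393],
       [-0.2022,  0.0028,  0.9793, -0.8769],
       [ 0.    ,  0.    ,  0.    ,  1.    ]])}
wrist {'camera_matrix': array([[293.0657,   0.    , 252.8305],
       [  0.    , 293.0657, 192.5502],
       [  0.    ,   0.    ,   1.    ]]), 'hand_eye': array([[-0.0004,  0.9504,  0.311 ,  0.0806],
       [ 1.    ,  0.0003,  0.0004, -0.0003],
       [ 0.0003,  0.311 , -0.9504, -0.1322],
       [ 0.    ,  0.    ,  0.    ,  1.    ]])}
```

View pics/scene0.png

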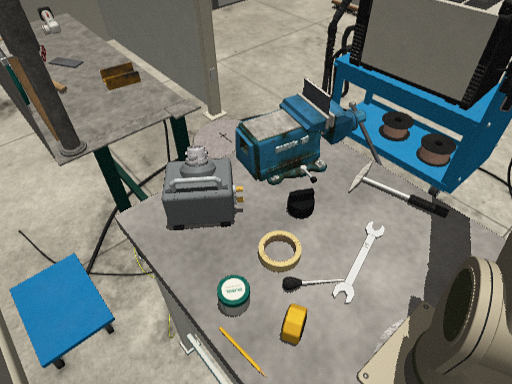

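View pics/top0.png

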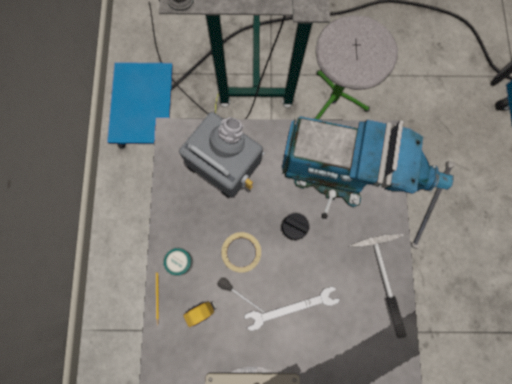

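The top view shows the cap at about (295,227), the tape at (241,252), the tin at (178,261), and the tank at (222,153) with its neck at (230,128). In the scene view the cap is at (300,203) and the neck at (198,155). I'll zoom in on the tank and cap in both views.

Run:
```python
import cv2, numpy as np
a=cv2.imread("pics/scene0.png");b=cv2.imread("pics/top0.png")
f=lambda im,x,y,w,h,s:cv2.resize(im[y:y+h,x:x+w],(w*s,h*s),interpolation=cv2.INTER_CUBIC)
# left: scene tank(155..255,140..240) & top tank(175..275,105..205) ; s=4
t=np.hstack([f(a,155,140,100,100,4),f(b,175,105,100,100,4)])
u=np.hstack([f(a,275,180,50,25*2,4),f(b,270,202,50,50,4)])
u=np.hstack([u,np.zeros((200,400,3),np.uint8)])
cv2.imwrite("pics/z.png",np.vstack([t,u]))
```

```text
(no output)
```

View pics/z.png

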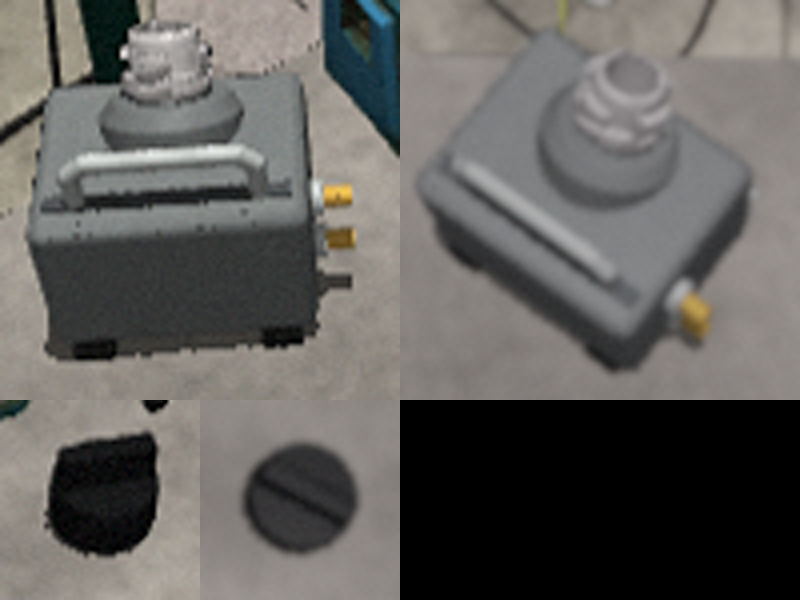

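The zoom shows the rim centre at about (196,147) in the scene view and (235,122) in the top view. The handle runs from (190,146) to (228,174) in the top view. The cap disc is at (295,226.5), and its bar runs from about (285,221.5) to (306,232).

```bash
cat > h.py <<'E'
import numpy as np, cv2
from workcell import manip, imaging
from scipy.spatial.transform import Rotation as R
np.set_printoptions(precision=4,suppress=True)
def cam(n,obs=None):
    m=imaging.camera_model(n);K=m["camera_matrix"]
    if n=="wrist":
        T=np.eye(4);T[:3,:3]=R.from_quat(obs["ee_rot"]).as_matrix();T[:3,3]=obs["position"]
        C=T@m["hand_eye"]
    else: C=np.linalg.inv(m["world_to_cam"])
    return K,C
def ray(n,p,obs=None):
    K,C=cam(n,obs);d=np.linalg.solve(K,[p[0],p[1],1.]);d=C[:3,:3]@(d*[1,-1,-1])
    return C[:3,3],d/np.linalg.norm(d)
def onz(n,p,z,obs=None):
    c,d=ray(n,p,obs);return c+d*(z-c[2])/d[2]
def onplane(n,p,q,nv,obs=None):
    c,d=ray(n,p,obs);return c+d*((q-c)@nv)/(d@nv)
def tri(r1,r2):
    A=np.array([r1[1],-r2[1]]).T;s=np.linalg.lstsq(A,r2[0]-r1[0],rcond=None)[0]
    p,q=r1[0]+s[0]*r1[1],r2[0]+s[1]*r2[1];return (p+q)/2,np.linalg.norm(p-q)
def proj(n,P,obs=None):
    K,C=cam(n,obs);c=np.linalg.inv(C)@np.r_[P,1];u=K@(c[:3]*[1,-1,-1]);return u[:2]/u[2]
E
python3 - <<'E'
from h import *
print("mouth",tri(ray("scene",(196.2,146.7)),ray("top",(235,122.5))),onz("top",(235,122.5),.165))
a,b=onz("top",(190,145.75),.152),onz("top",(228,173.75),.152);d=b-a
print("tank y dir deg",np.degrees(np.arctan2(d[1],d[0])))
print("handle mid",(a+b)/2)
print("cap",tri(ray("scene",(301,203.)),ray("top",(295,226.5))),onz("top",(295,226.5),.035))
a,b=onz("top",(285,221.5),.067),onz("top",(306,232),.067);d=b-a
print("bar",(a+b)/2,np.degrees(np.arctan2(d[1],d[0])),np.linalg.norm(d))
print("tin",onz("top",(178,261),.055),"tape",onz("top",(241,252),.02))
E
```

```text
mouth (array([0.7033, 0.0463, 0.163 ]), np.float64(0.0004533204825594331)) [0.7022 0.046  0.165 ]
tank y dir deg -126.69193909587875
handle mid [0.6145 0.1065 0.152 ]
cap (array([ 0.4742, -0.1081,  0.0287]), np.float64(0.00030479264118017256)) [ 0.4735 -0.1073  0.035 ]
bar [ 0.4688 -0.1045  0.067 ] -116.57862971233028 0.05806690419093719
tin [0.383  0.1867 0.055 ] tape [0.4082 0.0318 0.02  ]
```

Request:
jog_arm(
  deltas=[
    {"gripper":1,"offset":[0.032,-0.028,0.003],"rotation":[0,0,0]},
    {"gripper":1,"offset":[0.032,-0.028,0.003],"rotation":[0,0,0]},
    {"gripper":1,"offset":[0.032,-0.028,0.003],"rotation":[0,0,0]},
    {"gripper":1,"offset":[0.032,-0.028,0.003],"rotation":[0,0,0]},
    {"gripper":1,"offset":[0.032,-0.028,0.003],"rotation":[0,0,0]},
    {"gripper":1,"offset":[0.032,-0.028,0.003],"rotation":[0,0,0]},
    {"gripper":1,"offset":[0.032,-0.028,0.003],"rotation":[0,0,0]},
    {"gripper":1,"offset":[0.032,-0.028,0.003],"rotation":[0,0,0]},
    {"gripper":1,"offset":[0.032,-0.028,0.003],"rotation":[0,0,0]},
    {"gripper":1,"offset":[0.032,-0.028,0.003],"rotation":[0,0,0]},
    {"gripper":1,"offset":[0.032,-0.028,0.003],"rotation":[0,0,0]},
    {"gripper":1,"offset":[0.032,-0.028,0.003],"rotation":[0,0,0]},
    {"gripper":1,"offset":[0,0,0],"rotation":[0,0,-7.9]},
    {"gripper":1,"offset":[0,0,0],"rotation":[0,0,-7.9]},
    {"gripper":1,"offset":[0,0,0],"rotation":[0,0,-7.9]},
    {"gripper":1,"offset":[0,0,0],"rotation":[0,0,-7.9]},
    {"gripper":1,"offset":[0,0,0],"rotation":[0,0,-7.9]},
    {"gripper":1,"offset":[0,0,0],"rotation":[0,0,0]},
  ],
)

```text
clock: 1.95
position: [0.4683, -0.1074, 0.2061]
ee_rot: [0.85, 0.528, -0.0, -0.0]
ft_force: [0.0, 0.4, -0.3]
grip_width: 0.999
grasp_force: 0.0
```

Run:
```python
from h import *
o=manip.get_obs();im=imaging.camera("wrist");cv2.imwrite("pics/w1.png",im);np.save("o1.npy",o,allow_pickle=True)
print(o["clock"],o["position"],R.from_quat(o["ee_rot"]).as_matrix(),o["joint_pos"])
print(manip.finger_overhang)
for s,t in(((240,127),(300,121)),((318,122),(350,167)),((285,108),(357,128)),((262,147),(293,157))):print("vise",tri(ray("scene",s),ray("top",t)))
```

```text
1.95 [ 0.4683 -0.1074  0.2061] [[ 0.4434  0.8963 -0.0003]
 [ 0.8963 -0.4434  0.    ]
 [-0.0001 -0.0003 -1.    ]] [ 0.6315  0.0709 -0.5169  1.8563  0.0372  1.2242 -0.3564]
0.011
vise (array([ 0.7208, -0.1101,  0.138 ]), np.float64(0.003823565579715464))
vise (array([ 0.5715, -0.226 ,  0.1844]), np.float64(0.041648944881273325))
vise (array([ 0.6912, -0.2465,  0.1562]), np.float64(0.007946800206168636))
vise (array([ 0.6238, -0.0965,  0.1348]), np.float64(0.010958280207457077))
```

View pics/w1.png

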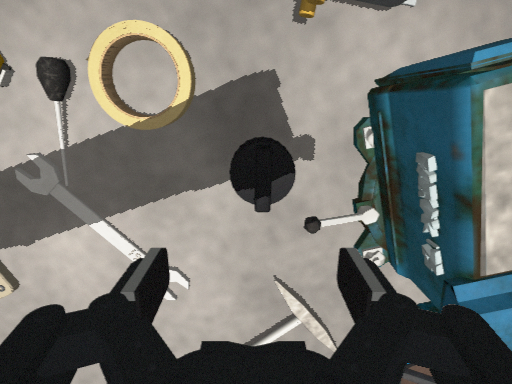

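In the wrist view the cap is centred near (262,171). Its bar runs almost vertically in the image, with the end near (262,211), and it is clear of the vise on the right. I'll stretch the contrast to fix the bar line.

Run:
```python
from h import *
im=cv2.imread("pics/w1.png")[125:225,212:312]
g=np.clip(im.astype(float)*4,0,255).astype(np.uint8)
cv2.imwrite("pics/w1c.png",cv2.resize(g,(600,600),interpolation=cv2.INTER_NEAREST))
```

```text
(no output)
```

View pics/w1c.png

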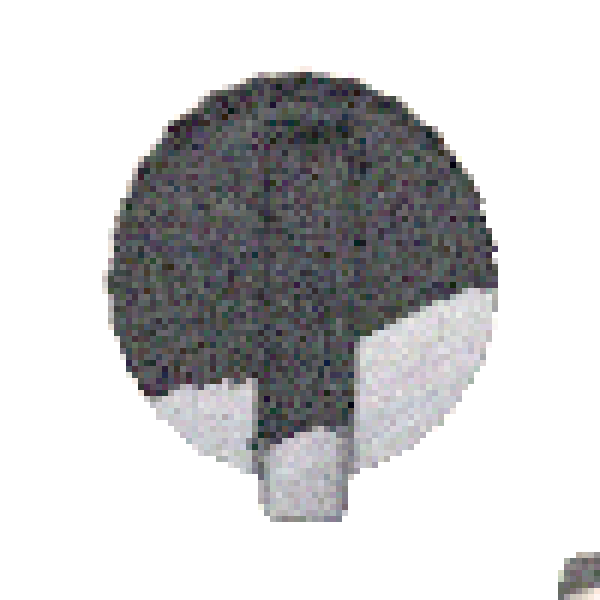

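The bar's top face runs from about (264,147.5) to (262.8,211.7) in the full image, nearly aligned with tool x.

Run:
```python
from h import *
o=np.load("o1.npy",allow_pickle=True).item();M=R.from_quat(o["ee_rot"]).as_matrix()
a=onz("wrist",(264,147.5),.067,o);b=onz("wrist",(262.8,211.7),.067,o)
for p in(a,b,(a+b)/2):print(p,"tool:",M.T@(p-o["position"]))
print(np.linalg.norm(a-b))
im=cv2.imread("pics/w1.png");
# skirt silhouette centre, near bench
for p,z in(((212+302/6,125+285/6),.039),((212+302/6,125+285/6),.02)):print(onz("wrist",p,z,o),M.T@(onz("wrist",p,z,o)-o["position"]))
```

```text
[ 0.4936 -0.08    0.067 ] tool: [0.0358 0.0105 0.1391]
[ 0.4648 -0.1371  0.067 ] tool: [-0.0282  0.0101  0.1391]
[ 0.4792 -0.1085  0.067 ] tool: [0.0038 0.0103 0.1391]
0.06400735420396983
[ 0.4795 -0.1075  0.039 ] [0.0049 0.0101 0.1671]
[ 0.478  -0.1121  0.02  ] [0.0001 0.0108 0.1861]
```

Request:
jog_arm(
  deltas=[
    {"gripper":0.5,"offset":[0.004,0.0102,0.02],"rotation":[0,0,0]},
    {"gripper":0.5,"offset":[0,0,0.03],"rotation":[0,0,0]},
    {"gripper":0.5,"offset":[0,0,0.03],"rotation":[0,0,0]},
    {"gripper":0.5,"offset":[0,0,0.03],"rotation":[0,0,0]},
    {"gripper":0.5,"offset":[0,0,0.02],"rotation":[0,0,0]},
    {"gripper":0.5,"offset":[0,0,0.018],"rotation":[0,0,0]},
    {"gripper":0.5,"offset":[0,0,0],"rotation":[0,0,0]},
    {"gripper":0.5,"offset":[0,0,0],"rotation":[0,0,0]},
  ],
  newtons=80,
)

```text
clock: 2.8
position: [0.4794, -0.1083, 0.0586]
ee_rot: [0.851, 0.526, -0.0, -0.0]
ft_force: [0.0, -0.8, 0.7]
grip_width: 0.503
grasp_force: 0.0
```

Request:
jog_arm(
  deltas=[
    {"gripper":0,"offset":[0,0,0],"rotation":[0,0,0]},
    {"gripper":0,"offset":[0,0,0],"rotation":[0,0,0]},
    {"gripper":0,"offset":[0,0,0],"rotation":[0,0,0]},
    {"gripper":0,"offset":[0,0,0],"rotation":[0,0,0]},
    {"gripper":0,"offset":[0,0,0],"rotation":[0,0,0]},
  ],
  newtons=80,
)

```text
clock: 3.3
position: [0.48, -0.1085, 0.0594]
ee_rot: [0.85, 0.526, 0.0, 0.001]
ft_force: [-2.6, 0.4, 7.5]
grip_width: 0.164
grasp_force: 78.4
```

Request:
jog_arm(
  deltas=[
    {"gripper":0,"offset":[0,0,-0.03],"rotation":[0,0,0]},
    {"gripper":0,"offset":[0,0,-0.042],"rotation":[0,0,0]},
    {"gripper":0,"offset":[0,0,-0.042],"rotation":[0,0,0]},
    {"gripper":0,"offset":[0,0,-0.042],"rotation":[0,0,0]},
    {"gripper":0,"offset":[0,0,-0.042],"rotation":[0,0,0]},
    {"gripper":0,"offset":[0,0,-0.042],"rotation":[0,0,0]},
    {"gripper":0,"offset":[0.029,0.021,0],"rotation":[0,0,0]},
    {"gripper":0,"offset":[0.029,0.021,0],"rotation":[0,0,0]},
    {"gripper":0,"offset":[0.029,0.021,0],"rotation":[0,0,0]},
    {"gripper":0,"offset":[0.029,0.021,0],"rotation":[0,0,0]},
    {"gripper":0,"offset":[0.029,0.021,0],"rotation":[0,0,0]},
    {"gripper":0,"offset":[0.029,0.021,0],"rotation":[0,0,0]},
    {"gripper":0,"offset":[0.029,0.021,0],"rotation":[0,0,0]},
    {"gripper":0,"offset":[0.029,0.021,0],"rotation":[0,0,0]},
    {"gripper":0,"offset":[0,0,0],"rotation":[6.16,1.03,0]},
    {"gripper":0,"offset":[0,0,0],"rotation":[6.16,1.03,0]},
    {"gripper":0,"offset":[0,0,0],"rotation":[6.16,1.03,0]},
    {"gripper":0,"offset":[0,0,0],"rotation":[6.16,1.03,0]},
    {"gripper":0,"offset":[0,0,0],"rotation":[0,0,0]},
    {"gripper":0,"offset":[0,0,0],"rotation":[0,0,0]},
  ],
)

```text
clock: 5.3
position: [0.7313, 0.022, 0.2931]
ee_rot: [0.836, 0.513, -0.075, -0.177]
ft_force: [-0.6, -0.0, -2.6]
grip_width: 0.164
grasp_force: 79.2
```

Run:
```python
from h import *
o=manip.get_obs();im=imaging.camera("wrist");cv2.imwrite("pics/w2.png",im);np.save("o2.npy",o,allow_pickle=True)
t=imaging.camera("top");cv2.imwrite("pics/t2.png",t);cv2.imwrite("pics/s2.png",imaging.camera("scene"))
M=R.from_quat(o["ee_rot"]).as_matrix()
print(o["clock"],o["position"],M,o["joint_pos"],o["grip_width"])
```

```text
5.3 [0.7313 0.022  0.2931] [[ 0.4617  0.8322 -0.3069]
 [ 0.8852 -0.4101  0.2197]
 [ 0.057  -0.3731 -0.926 ]] [ 0.1193  0.9026 -0.37    0.5503  0.0214  2.0061 -0.6212] 0.16420413826829847
```

View pics/w2.png

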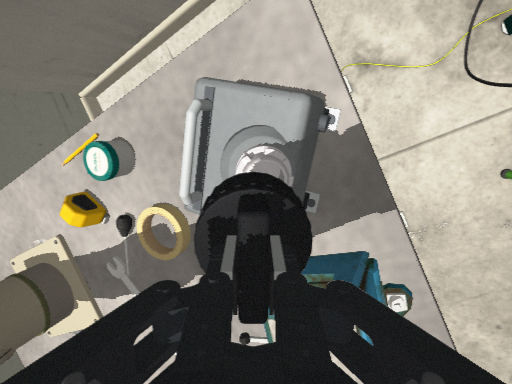

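The wrist view shows the tank with its handle at the left (about (188,150)) and the cap just in front of the neck, whose rim is near (265,155). Joint 6 is near its limit, so the lean only reached 22°. I'll lower the tool and tilt again.

Run:
```python
from h import *
o=np.load("o2.npy",allow_pickle=True).item();M=R.from_quat(o["ee_rot"]).as_matrix()
def ang(a,b,z):
    d=onz("wrist",b,z,o)-onz("wrist",a,z,o);return np.degrees(np.arctan2(d[1],d[0]))
print("edge x dir", ang((215,80),(318,94),.114),"handle",ang((192,110),(184,190),.152))
# rim prediction in all views
f=np.radians(-36);n=np.array([np.sin(np.radians(25))*np.cos(f),np.sin(np.radians(25))*np.sin(f),np.cos(np.radians(25))])
m=np.array([.703,.046,.164])
u=np.cross([0,0,1],n);u/=np.linalg.norm(u);v=np.cross(n,u)
im={"scene":cv2.imread("pics/scene0.png"),"top":cv2.imread("pics/top0.png")}
out=[]
for k,(x,y) in(("scene",(170,135)),("top",(205,95))):
    g=cv2.resize(im[k][y:y+60,x:x+60],(400,400),interpolation=cv2.INTER_CUBIC)
    for r,h in((.0205,0),):
        P=[proj(k,m+h*n+r*(u*np.cos(a)+v*np.sin(a))) for a in np.linspace(0,6.283,60)]
        Q=((np.array(P)-[x,y]+.5)*400/60).astype(int);cv2.polylines(g,[Q],True,(0,0,255),1)
    out.append(g)
cv2.imwrite("pics/rim.png",np.hstack(out))
print("n",n,"tool z now",M[:,2])
```

```text
edge x dir -35.08178149198808 handle -126.64836815632377
n [ 0.3419 -0.2484  0.9063] tool z now [-0.3069  0.2197 -0.926 ]
```

View pics/rim.png

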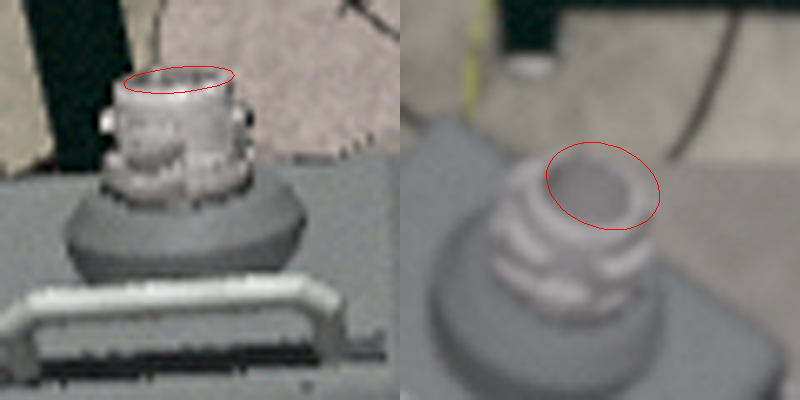

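Request:
jog_arm(
  deltas=[
    {"gripper":0,"offset":[0.001,0.006,0.015],"rotation":[0,0,0]},
    {"gripper":0,"offset":[0.001,0.006,0.015],"rotation":[0,0,0]},
    {"gripper":0,"offset":[0.001,0.006,0.015],"rotation":[0,0,0]},
    {"gripper":0,"offset":[0,0,0],"rotation":[1.4,0.2,0]},
    {"gripper":0,"offset":[0,0,0],"rotation":[1.4,0.2,0]},
    {"gripper":0,"offset":[0,0,0],"rotation":[0,0,0]},
  ],
)

```text
clock: 6.05
position: [0.7334, 0.028, 0.2459]
ee_rot: [0.831, 0.512, -0.084, -0.201]
ft_force: [0.3, -0.5, -2.2]
grip_width: 0.165
grasp_force: 79.2
```

```bash
cat >> h.py <<'E'
f=np.radians(-36);s25,c25=np.sin(np.radians(25)),np.cos(np.radians(25))
n=np.array([s25*np.cos(f),s25*np.sin(f),c25]);mouth=np.array([.703,.049,.164])
def rep(depth=None,capz=.0594):
    """cap origin in mouth frame; tool-frame shift to reach axis at depth (m below mouth); rotvec deg to square"""
    o=manip.get_obs();M=R.from_quat(o["ee_rot"]).as_matrix();z=M[:,2]
    c=o["position"]+z*capz-mouth
    print("t",o["clock"],"along n mm",c@n*1e3,"lateral tool mm",(M.T@(c-(c@n)*n))*1e3)
    w=np.cross(z,-n);w=w/max(np.linalg.norm(w),1e-9)*np.arccos(np.clip(z@-n,-1,1))
    print("rot deg tool",np.degrees(M.T@w),"q",o["joint_pos"],"F tool",M.T@o["ft_force"],"T",M.T@o["torque"],"grip",o["grip_width"])
    if depth is not None: print("shift tool", M.T@(mouth-depth*n+capz*n-o["position"]))
E
python3 -c "
from h import *
rep(-.01)"
```

```text
t 6.05 along n mm 30.404649827944148 lateral tool mm [ 1.0297 -1.1364  0.0024]
rot deg tool [-0.1605  0.0457  0.    ] q [ 0.1308  0.9471 -0.3786  0.5874  0.0036  1.9667 -0.6144] F tool [-0.4197  1.3692  1.7667] T [-0.7635 -0.0559 -0.0636] grip 0.16506989945240808
shift tool [-0.0011  0.001   0.0204]
```

Request:
jog_arm(
  deltas=[
    {"gripper":0,"offset":[-0.001,0.001,0.01],"rotation":[0,0,0]},
    {"gripper":0,"offset":[0,0,0.01],"rotation":[0,0,0]},
    {"gripper":0,"offset":[0,0,0.005],"rotation":[0,0,0]},
    {"gripper":0,"offset":[0,0,0.005],"rotation":[0,0,0]},
    {"gripper":0,"offset":[0,0,0.005],"rotation":[0,0,0]},
    {"gripper":0,"offset":[0,0,0],"rotation":[0,0,0]},
  ],
)

```text
clock: 6.65
position: [0.7217, 0.0355, 0.2131]
ee_rot: [0.831, 0.511, -0.084, -0.201]
ft_force: [0.2, 0.5, -3.3]
grip_width: 0.165
grasp_force: 79.2
```

```bash
python3 -c "
from h import *
rep(.0145)"
```

```text
t 6.65 along n mm -5.193665729302715 lateral tool mm [-0.0466 -0.0208  0.0001]
rot deg tool [-0.1632  0.0733  0.    ] q [ 0.1496  0.9093 -0.3846  0.7264  0.0009  1.8687 -0.6116] F tool [0.2708 1.3657 3.0589] T [-0.7934  0.2226 -0.0081] grip 0.16549097210828267
shift tool [-0.     -0.0001  0.0093]
```

Request:
jog_arm(
  deltas=[
    {"gripper":0,"offset":[0,0,0.003],"rotation":[0,0,0]},
    {"gripper":0,"offset":[0,0,0.003],"rotation":[0,0,0]},
    {"gripper":0,"offset":[0,0,0.002],"rotation":[0,0,0]},
    {"gripper":0,"offset":[0,0,0.002],"rotation":[0,0,0]},
    {"gripper":0,"offset":[0,0,0],"rotation":[0,0,0]},
  ],
)

```text
clock: 7.15
position: [0.7188, 0.039, 0.2047]
ee_rot: [0.831, 0.512, -0.083, -0.201]
ft_force: [3.8, 4.4, -0.1]
grip_width: 0.166
grasp_force: 79.4
```

```bash
python3 -c "
from h import *
rep(.0145)"
```

```text
t 7.15 along n mm -14.654375345595467 lateral tool mm [ 1.3059 -0.1878  0.0016]
rot deg tool [-0.1245 -0.0527  0.    ] q [ 0.1532  0.901  -0.3873  0.7595 -0.0008  1.8425 -0.6115] F tool [ 5.6754  1.4305 -0.0975] T [-0.9336  1.6426  0.0375] grip 0.1655853271269372
shift tool [-0.0013  0.0001 -0.0002]
```

Request:
jog_arm(
  deltas=[
    {"gripper":0,"offset":[0.002,0,0.002],"rotation":[0,0,0]},
    {"gripper":0,"offset":[0,0,0.002],"rotation":[0,0,0]},
    {"gripper":0,"offset":[0,0,0],"rotation":[0,0,0]},
  ],
)

```text
clock: 7.45
position: [0.7188, 0.0395, 0.2043]
ee_rot: [0.832, 0.511, -0.082, -0.2]
ft_force: [3.2, -3.7, 15.2]
grip_width: 0.168
grasp_force: 81.7
```

```bash
python3 -c "
from h import *
rep(.0145)"
```

```text
t 7.45 along n mm -15.129928969792365 lateral tool mm [1.6887 0.0023 0.0016]
rot deg tool [ 0.0876 -0.0529  0.    ] q [ 0.1531  0.8977 -0.3871  0.765   0.0002  1.8369 -0.6137] F tool [ -0.7436  -2.2473 -15.839 ] T [ 0.2808 -0.0797 -0.0026] grip 0.1676357672209082
shift tool [-0.0016  0.0001 -0.0006]
```

Request:
jog_arm(
  deltas=[
    {"gripper":0,"offset":[0,0,0.001],"rotation":[0,0,-5]},
    {"gripper":0,"offset":[0,0,0],"rotation":[0,0,-5]},
    {"gripper":0,"offset":[0,0,0],"rotation":[0,0,-5]},
    {"gripper":0,"offset":[0,0,0],"rotation":[0,0,-5]},
  ],
)

```text
clock: 7.85
position: [0.7173, 0.0414, 0.1999]
ee_rot: [0.729, 0.649, -0.047, -0.213]
ft_force: [-1.2, 3.6, -0.9]
grip_width: 0.166
grasp_force: 79.3
```

```bash
python3 -c "
from h import *
rep(.0145)"
```

```text
t 7.85 along n mm -20.03835650688327 lateral tool mm [ 2.2623  0.333  -0.0008]
rot deg tool [-0.2246 -0.0136 -0.    ] q [ 0.1758  0.9083 -0.4496  0.7693  0.0427  1.8362 -0.28  ] F tool [ 3.1417 -1.0066  2.125 ] T [-0.2632  0.5808  0.0874] grip 0.16603411945547789
shift tool [-0.0022 -0.0006 -0.0055]
```

Request:
jog_arm(
  deltas=[
    {"gripper":0,"offset":[0,0,0.003],"rotation":[0,0,0]},
    {"gripper":0,"offset":[0,0,0.003],"rotation":[0,0,0]},
    {"gripper":0,"offset":[0,0,0.003],"rotation":[0,0,0]},
    {"gripper":0,"offset":[0,0,0.001],"rotation":[0,0,0]},
    {"gripper":0,"offset":[0,0,0],"rotation":[0,0,0]},
  ],
)

```text
clock: 8.35
position: [0.7145, 0.0433, 0.1929]
ee_rot: [0.731, 0.647, -0.047, -0.212]
ft_force: [1.8, 2.3, 11.2]
grip_width: 0.162
grasp_force: 80.9
```

```bash
python3 -c "
from h import *
rep(.0275)"
```

```text
t 8.35 along n mm -27.87209425763533 lateral tool mm [2.2449 0.3847 0.0014]
rot deg tool [-0.0359 -0.0421  0.    ] q [ 0.1805  0.8995 -0.4508  0.7999  0.0416  1.8117 -0.2856] F tool [  4.8459  -2.6878 -10.1791] T [0.458  0.8727 0.0024] grip 0.1616642514591044
shift tool [-0.0022 -0.0004 -0.0004]
```

Request:
jog_arm(
  deltas=[
    {"gripper":0,"offset":[0.001,0,0],"rotation":[0,0,6]},
    {"gripper":0,"offset":[0,0,0],"rotation":[0,0,6]},
    {"gripper":0,"offset":[0,0,0.0005],"rotation":[0,0,6]},
    {"gripper":0,"offset":[0,0,0.0008],"rotation":[0,0,6]},
    {"gripper":0,"offset":[0,0,0.0008],"rotation":[0,0,6]},
    {"gripper":0,"offset":[0,0,0],"rotation":[0,0,0]},
  ],
)

```text
clock: 8.95
position: [0.7144, 0.0435, 0.1914]
ee_rot: [0.875, 0.434, -0.1, -0.191]
ft_force: [3.0, 0.0, 12.5]
grip_width: 0.163
grasp_force: 81.6
```

```bash
python3 -c "
from h import *
rep(.033)"
```

```text
t 8.95 along n mm -29.303901350643333 lateral tool mm [ 2.1823 -0.2908 -0.0002]
rot deg tool [ 0.0608 -0.0035 -0.    ] q [ 0.1429  0.8853 -0.3558  0.809  -0.0228  1.8027 -0.7849] F tool [  1.7066  -3.1098 -12.3205] T [0.4456 0.2325 0.3472] grip 0.1630498082669472
shift tool [-0.0022  0.0003  0.0037]
```

Good: the cap is on the helix. I'll keep turning.

Request:
jog_arm(
  deltas=[
    {"gripper":0,"offset":[0,0,0.0008],"rotation":[0,0,6]},
    {"gripper":0,"offset":[0,0,0.0008],"rotation":[0,0,6]},
    {"gripper":0,"offset":[0,0,0.0008],"rotation":[0,0,6]},
    {"gripper":0,"offset":[0,0,0.0008],"rotation":[0,0,6]},
    {"gripper":0,"offset":[0,0,0],"rotation":[0,0,0]},
  ],
)

```text
clock: 9.45
position: [0.7134, 0.0439, 0.188]
ee_rot: [0.946, 0.242, -0.138, -0.166]
ft_force: [4.9, -1.6, 9.9]
grip_width: 0.165
grasp_force: 81.2
```

```bash
python3 -c "
from h import *
rep(.033)"
```

```text
t 9.45 along n mm -32.76903146779585 lateral tool mm [ 1.9426 -0.5759  0.0003]
rot deg tool [ 0.0865 -0.0357 -0.    ] q [ 0.1124  0.8753 -0.2805  0.8225 -0.0737  1.7922 -1.1796] F tool [  1.5174  -0.4582 -11.0546] T [0.0342 0.3754 0.3361] grip 0.16500378529270407
shift tool [-0.0019  0.0007  0.0002]
```

Request:
jog_arm(
  deltas=[
    {"gripper":0,"offset":[0,0,0.0008],"rotation":[0,0,5]},
    {"gripper":0,"offset":[0,0,0.0005],"rotation":[0,0,5]},
    {"gripper":0,"offset":[0,0,0],"rotation":[0,0,0]},
  ],
)

```text
clock: 9.75
position: [0.7132, 0.0449, 0.1878]
ee_rot: [0.963, 0.161, -0.151, -0.154]
ft_force: [4.7, -3.8, 14.1]
grip_width: 0.167
grasp_force: 93.3
```

```bash
python3 -c "
from h import *
rep(.033)"
```

```text
t 9.75 along n mm -33.30543449315414 lateral tool mm [ 2.125  -1.7527  0.0018]
rot deg tool [ 0.0824 -0.1154  0.    ] q [ 0.0989  0.8708 -0.25    0.8271 -0.0949  1.7888 -1.3407] F tool [ -0.4638  -0.2262 -15.2945] T [-0.3239  0.1652 -2.2764] grip 0.16666280759757382
shift tool [-0.002   0.0018 -0.0003]
```

Request:
jog_arm(
  deltas=[
    {"gripper":0,"offset":[0,0,0],"rotation":[0,0,-2]},
    {"gripper":0.5,"offset":[0,0,0],"rotation":[0,0,0]},
    {"gripper":0.5,"offset":[0,0,0],"rotation":[0,0,0]},
    {"gripper":0.5,"offset":[0,0,0],"rotation":[0,0,0]},
    {"gripper":0.5,"offset":[0,0,0],"rotation":[0,0,0]},
    {"gripper":0.5,"offset":[0,0,-0.01],"rotation":[0,0,0]},
    {"gripper":0.5,"offset":[0,0,-0.02],"rotation":[0,0,0]},
    {"gripper":0.5,"offset":[0,0,-0.02],"rotation":[0,0,0]},
    {"gripper":0.5,"offset":[0,0,-0.02],"rotation":[0,0,0]},
    {"gripper":0.5,"offset":[0,0,0],"rotation":[0,0,0]},
  ],
)

```text
clock: 10.75
position: [0.7371, 0.0275, 0.2501]
ee_rot: [0.96, 0.179, -0.149, -0.157]
ft_force: [-0.2, 0.6, 0.1]
grip_width: 0.502
grasp_force: 0.0
```

Run:
```python
from h import *
rep()
w=imaging.camera("wrist");s=imaging.camera("scene")
z=cv2.resize(s[120:240,140:260],(384,384),interpolation=cv2.INTER_CUBIC)
cv2.imwrite("pics/f.png",np.hstack([np.clip(w[:,64:448].astype(float)*1.8,0,255).astype(np.uint8),z]))
```

```text
t 10.75 along n mm 35.670960698562524 lateral tool mm [ 2.2772 -1.4053 -0.0001]
rot deg tool [ 0.0115 -0.0048 -0.    ] q [ 0.0851  0.9473 -0.2415  0.5631 -0.0943  1.9778 -1.3163] F tool [ 0.0246 -0.6299  0.1654] T [-0.376   0.2157 -0.0419] grip 0.5016131050928555
```

View pics/f.png

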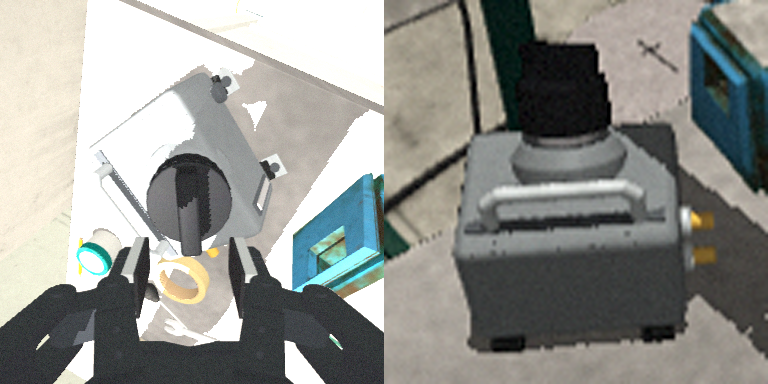

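The wrist view shows the cap on the neck with its bar at about (190,205). The scene crop shows it square and low on the boss, with the gripper clear. It sank 18.2 mm from riding on the thread to the stop, against 18.5 mm nominal.

```bash
python3 -c "
from workcell import workorder
print(workorder.hand_in())"
```

```text
the job is handed in; nothing more can be done
None
```

The cap was screwed down the neck until it hit the stop, then released; the gripper is clear, the arm went nowhere near the tin or tape roll, and the job was handed in at about 11 s (no verdict was returned).

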